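# Open the dial lock of the paint chest and hold it up

## Task

Turn the dial of the padlock on the paint chest until its white pointer clicks into the notch at the red mark, then, with the lock still lying on the chest, pull the shackle fully open. Lift the open lock off its hook and finish while holding it in the gripper, still and roughly level with the dial facing up, at least 10 cm above the chest lid and touching nothing else. Do not disturb the jar, brush, tins, palette and moulding lying around.

Things in the scene. Friction and masses are not known exactly. Their poses are not given: they have to be found in the camera images.
- chest: Low wooden paint chest, fixed, 240 (x) x 340 (y) mm, lid top 80 mm high. Origin: centre of its underside; z up, -x is its front. A brass hasp plate, 150 x 80 mm, 3 mm thick (top 83 mm up), lies on the lid under lock and hook; on it, along both sides of the lock, stand guard cheeks 10 mm high and 52 mm long, inner faces 29 mm from the lock's mid line, so the lock cannot turn.
- hook (a point): Top of the stem of the dark steel hook fixed on the chest, 30 mm above the hasp plate. The upright stem, 10 (x) x 12 (y) mm, stands inside the shackle, at the start 4 mm from the lock's face.
- lock: Loose dial padlock, about 0.3 kg, lying on its back on the hasp plate: steel body 60 (x, -32 to +28 mm) x 54 (y) x 26 mm (z). Origin: on the dial's axis at the body's underside; z up through the dial, y left. The shackle leaves the face at x = -32 mm and opens to -x. At the start its axes are parallel to the chest's and its origin 30 mm to +x of the chest's centre.
- dial (a joint): Angle of the dial (rad), -1.5 to 1.5 (stops), growing counterclockwise from above; the white pointer stands at this angle from the lock's x towards its y. A spring clicks it into notches at -1.2, -0.4, +0.4, +1.2 (peak torque about 0.06 N m, falling away at each notch). The shackle is free only at +0.4 (within 0.1). It starts in or between the two negative notches.
- dial_grip (a point): Middle of the dial's bar grip, on the dial's axis, 41.5 mm above the lock's underside. The black bar is 34 mm long (along the pointer), 10 mm wide, from 31.5 to 51.5 mm above the lock's underside, on a disc of 36 mm diameter. A white line runs from its middle to its pointer end.
- pointer (a point): Top of the pointer end of the dial's bar, 18 mm from the dial's axis.
- shackle (a joint): How far the shackle is pulled out of the lock (m): 0 shut, 0.022 fully open (stop). Stays where it is left; slides with about 2.5 N of friction when the dial is in the red notch, blocked otherwise.
- shackle_bow (a point): Point to grip the shackle, moving with it: mid line, 57 mm from the dial's axis when shut, 13 mm above the lock's underside. Flat aluminium U, 10 mm high (8 to 18 mm above the lock's underside): legs 8 mm wide, outer width 38 mm (y), inner 22 mm; the bow is 10 mm thick, its outer edge 11 mm beyond this point (-x). It stands 36 mm out of the lock when shut.
- nose (a point): End of the hook's nose, a bar 14 mm wide, 6 mm thick (underside 24 mm above the hasp plate) from the stem's top towards the chest's -x. It overhangs the bow of the shut shackle and keeps the lock on. With the shackle fully open and the lock's face pulled against the stem, the bow is 17 mm clear of the nose: the lock then lifts straight up.
- red_mark (a point): Red mark of the opening notch on the lock's top, 24 mm from the dial's axis, at +0.4 rad from the lock's x towards its y. Three thin black marks at -1.2, -0.4 and +1.2 rad show the other notches.
- jar: Bystander: small glass jar with a red cap, 44 mm diameter, 60 mm high, on the lid's right rear corner. Origin: centre of its underside.
- brush: Bystander: flat paint brush, 170 mm long, 42 mm wide, lying on the left side of the lid. Origin: middle of its underside, x to the bristles.
- tin_grey: Bystander: grey paint tin, 90 mm diameter, 114 mm high, on the table. Origin: centre of its underside.
- tin_teal: Bystander: teal paint tin, 84 mm diameter, 104 mm high, on the table. Origin: centre of its underside.
- tin_cream: Bystander: cream paint tin, 80 mm diameter, 94 mm high, on the table. Origin: centre of its underside.
- palette: Bystander: paper plate used as palette, 170 mm diameter, 18 mm high, on the table. Origin: centre of its underside.
- moulding: Bystander: dark piece of wood moulding, 160 x 35 x 30 mm, on the table. Origin: centre of its underside.
Mind the look-alikes: they are no part of the job. Of the things shaped like the lock, the steel one is meant.

How it is judged (in metres and radians):
On the way, in this order (a step that is already met when the one before it is completed fails the run):
1. the dial is clicked into the red notch with the shackle still shut and the lock on the chest (value of joint dial between 0.28 and 0.52 rad and value of joint shackle below 0.006 m and height (world z) of lock below 0.095 m), for 0.2 s.
2. the shackle is pulled open while the lock lies on the chest (value of joint shackle above 0.016 m and height (world z) of lock below 0.105 m), for 0.1 s.
At the end, for the whole second after the job is handed in: The lock hangs in the fingers (more than 2 N), its underside more than 180 mm above the table (100 mm above the lid), its shackle pulled out more than 15 mm, its dial up within 0.45 rad, slower than 0.05 m/s, touching neither the chest nor any other thing (height (world z) of lock above 0.18 m and value of joint shackle above 0.015 m and angle between lock's own z axis and vertical below 0.45 rad and linear speed of lock below 0.05 m/s and contact force between lock and the fingers above 2 N and contact force between lock and chest below 0.2 N and contact force between lock and jar below 0.2 N and contact force between lock and brush below 0.2 N and contact force between lock and tin_grey below 0.2 N and contact force between lock and tin_teal below 0.2 N and contact force between lock and tin_cream below 0.2 N and contact force between lock and palette below 0.2 N and contact force between lock and moulding below 0.2 N); the arm keeps its last pose, push and grip.
It fails at once if a bystander (jar, brush, tin, palette, moulding) is pushed more than 30 mm (distance of any of jar, brush, tin_grey, tin_teal, tin_cream, palette, moulding from where it was at the start of the episode above 0.03 m).
It also fails if it takes over 46 s, if anything falls off the work surface, if the arm or the gripper's body presses on something with over 40 N, if the wrist force passes 120 N, or if a joint passes its speed limit or range.

## Robot

A 6-joint arm with a two-finger parallel gripper is mounted at the origin on the work surface. World frame = base frame: x ahead of the robot, y to its left, z up, the work surface at z = 0. Lengths are in mm, angles in rad, forces in N, time in s.
With the tool pointing down it reaches from about 350 to 775 mm from the base axis. Payload 7.3 kg.
Tool frame: the origin (TCP) lies midway between the tips of the shut fingers; the grasp point (between the pads) lies 19 mm behind it; x points along the fingers, y is the direction in which the jaws open and shut, and the axes are right-handed (so a half turn about x gives the same grasp; the last joint's range is limited). The gripper opens to 92 mm and grips with 3 to 60 N. Pads are 19 mm wide; open, the fingers measure 130 mm over their backs; the gripper's body (75 mm by 190 mm) begins 47 mm behind the grasp point.
Start: joints at [1.193, 0.342, 1.524, -0, 1.275, -0.146], TCP at [120.592, 510.982, 226.741] pointing down, gripper open.
Joint ranges: [-2.53, 2.53], [-0.77, 2.02], [0.04, 2.7], [-1, 4.14], [0.28, 2.66], [-3.11, 3.11]. Speed limits (rad/s): [2.57, 2.57, 3.14, 3.14, 3.14, 3.14].

## Interface

Orientations are given as [roll, pitch, yaw] about the fixed x, y, z axes, in that order (R = Rz(yaw) Ry(pitch) Rx(roll)).
In Python, from plant import get_obs, capture, close_job gives the robot as it stands. The module is installed in compiled form; this text tells all that it offers.
- The arm moves only by the tool send_rows, never from a script. Its argument "moves" is a list of rows, each a list of 4 numbers: the shift along the tool's x, y, z in mm, then the turn about the tool's x in degrees. In form: [[tx, ty, tz, yaw], ...]. A call has 1 to 8 rows; each row shifts and turns the commanded pose from where the row before left it, along the tool's axes as they then stand; what a row does not reach is not made up. A row lasts 1/8 s, in which the tool goes at most 62.5 mm and 10.7 degrees, less where a joint would pass 70% of its speed; a pose out of reach is approached as far as the arm can. A call with a gripper value outside its range is refused whole. "hand" is the opening, from 0 (shut) to 1 (fully open), set as the call begins (left out, the last holds). The fingers move at their own pace and stop on an object; the grip force is fixed at half the most. Time passes only in rows, so rows that do not move let the fingers close. It gives the time, the measured TCP pose, the force and the opening at its end, in the units of the state.
- get_obs(): the state, without advancing time (a new reading comes with each control period).
- capture(name): name is "side" or "top" or "wrist"; returns a dict with "image" (420x560x3 uint8, red, green, blue), "K" (3x3 intrinsics, pixels), "dist" ([k1, k2, p1, p2, k3] as OpenCV has them; the pictures are not rectified), "position" and "attitude" of the camera in the world; the wrist camera has in their place "mount" (4x4, takes a point from camera to tool coordinates, whose origin is the TCP and whose axes are the tool frame's). Camera axes: x right, y down, z forward; pixel columns grow to the right and rows downward; lengths in mm; the calibration is good to about 2 mm. A picture is of the moment at which its call begins: read the wrist's pose just before it. There is no depth.
- close_job(): hands the job in, once; it reports no verdict.
The state is a dict: "time": time; "joint_positions": joint angles; "dq": joint speeds; "tau": joint torques, N m; "tool_pos": TCP position; "tcp_rot": TCP orientation; "contact_force": force on the tool from outside, world axes, zero at the start; "moment": the same for the moment, N m; "grip_width": finger opening in mm.
Only numpy, scipy, OpenCV 4.12 (cv2) and the standard library are available. Lean on these libraries where they do the work, as an engineer would, in place of code of your own. Each camera call takes 0.05 s, during which the arm holds its last target. There are 200 camera calls.

## Working session

There is one attempt and no reset: what is moved stays moved. The work goes in short steps, Python scripts to look and compute and a tool call to move; the robot and the scene stay as the last step left them, time stands still between calls to the robot, and variables do not carry over. Pictures are saved under pics/ and viewed, about 8 in all and at most 12, crops included, and the job is handed in when it is done.

Besides the shell and the picture viewer there is one more tool, called after ">>>" by a JSON object that holds its "method" and its "body". send_rows: Moves the arm, as the interface text tells. Its arguments: {"type":"object","properties":{"moves":{"type":"array","items":{"type":"array","items":{"type":"number"}}},"hand":{"type":"number"}},"required":["moves"]}

```bash
mkdir -p pics
cat > h.py <<'E'
import numpy as np, cv2, pickle
from scipy.spatial.transform import Rotation as R
from plant import get_obs, capture, close_job
def snap(cam,name):
    o=get_obs(); c=capture(cam); c['o']=o
    cv2.imwrite(f'pics/{name}.png',c['image'][:,:,::-1]); pickle.dump(c,open(f'pics/{name}.pkl','wb')); return c
E
python3 - <<'E'
from h import *
print(get_obs())
a=snap('side','s1');b=snap('top','t1')
for c in(a,b): print(c['K'],c['dist'],c['position'],c['attitude'])
cv2.imwrite('pics/both.png',cv2.resize(np.vstack([a['image'],b['image']])[:,:,::-1],None,fx=.7,fy=.7))
E
```

```text
{'time': 0.0, 'joint_positions': array([ 1.19297888e+00,  3.42743613e-01,  1.52502283e+00, -8.99593071e-06,
        1.27539319e+00, -1.45999450e-01]), 'dq': array([-0.00104923,  0.00057502, -0.00092183, -0.00086901,  0.0003392 ,
        0.00031933]), 'tau': array([-2.93070188e-04, -4.31248283e+01, -2.44217795e+01,  7.16986391e-02,
        5.60808205e-02, -1.54386389e-04]), 'tool_pos': array([120.44559775, 510.57681172, 226.03209203]), 'tcp_rot': array([-1.71130618,  1.56922933, -1.94312155]), 'contact_force': array([ 0.36405071, -0.44318859,  0.116318  ]), 'moment': array([-0.06520884, -0.05701567, -0.00126753]), 'grip_width': 91.85602092529736}
[[505.94630391   0.         270.76828612]
 [  0.         505.94630391 210.0327062 ]
 [  0.           0.           1.        ]] [-0.13322497  0.          0.          0.          0.        ] [  57.51297292 -991.98396308  917.4343688 ] [-2.21547841  0.01736556 -0.41130773]
[[379.72965853   0.         276.05785291]
 [  0.         379.72965853 210.9454925 ]
 [  0.           0.           1.        ]] [-0.10858525  0.          0.          0.          0.        ] [ 358.31679339    5.65388656 1082.36863347] [-3.00258092  0.00484065 -1.59522645]
```

View pics/t1.png

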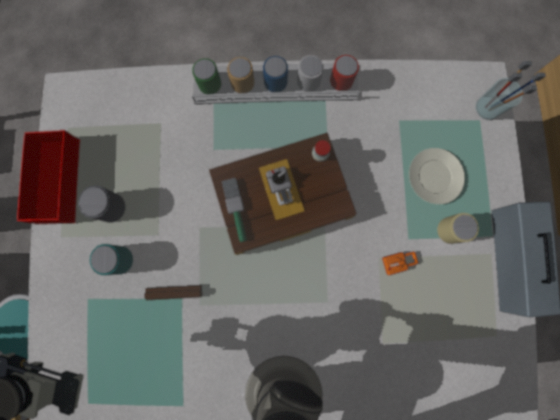

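View pics/s1.png

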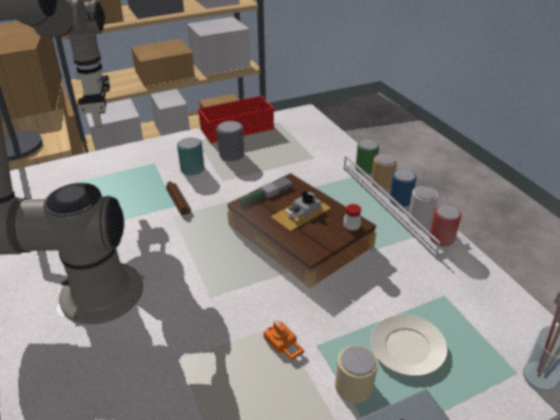

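The top view shows the steel lock on the brass plate on the chest, at about (282,185). The orange look-alike lies on the table at (400,262). The side view shows the steel lock at (303,205) and the orange one at (282,338). The steel one is meant; I'll confirm that with an enlarged wrist view. First, a rough location.

```bash
cat >> h.py <<'E'
def cam(c):
    if 'mount' in c:
        o=c['o'];T=np.eye(4);T[:3,:3]=R.from_euler('xyz',o['tcp_rot']).as_matrix();T[:3,3]=o['tool_pos'];T=T@np.array(c['mount']);return T[:3,3],T[:3,:3]
    return np.array(c['position']),R.from_euler('xyz',c['attitude']).as_matrix()
def ray(c,uv):
    p,M=cam(c);q=cv2.undistortPoints(np.array([[uv]],float),np.array(c['K']),np.array(c['dist'])).ravel()
    d=M@np.r_[q,1];return p,d/np.linalg.norm(d)
def atz(c,uv,z):
    p,d=ray(c,uv);return p+d*(z-p[2])/d[2]
def tri(*cu):
    A=0;b=0
    for c,uv in cu:
        p,d=ray(c,uv);P=np.eye(3)-np.outer(d,d);A=A+P;b=b+P@p
    x=np.linalg.solve(A,b);return x,[np.linalg.norm((np.eye(3)-np.outer(ray(c,uv)[1],ray(c,uv)[1]))@(x-ray(c,uv)[0])) for c,uv in cu]
def proj(c,X):
    p,M=cam(c);r=cv2.projectPoints(np.array(X,float).reshape(-1,1,3),cv2.Rodrigues(M.T)[0],-M.T@p,np.array(c['K']),np.array(c['dist']));return r[0].reshape(-1,2)
def load(n): return pickle.load(open(f'pics/{n}.pkl','rb'))
E
python3 - <<'E'
from h import *
np.set_printoptions(precision=1,suppress=True)
t=load('t1');s=load('s1')
C=np.array([atz(t,u,80) for u in [(210,170),(332,134),(355,212),(237,252)]]);print(C,C.mean(0))
print(np.linalg.norm(np.diff(C,axis=0),axis=1),[np.arctan2(*(C[i]-C[j])[1::-1]) for i,j in((0,3),(1,2))])
print('jarcap',tri((t,(322,146)),(s,(353,211))))
print('chest corner L/back',tri((t,(210,170)),(s,(291,178))))
g=get_obs();M=R.from_euler('xyz',g['tcp_rot']).as_matrix();print(M)
w=snap('wrist','w0');print(w['mount'],w['K'])
cv2.imwrite('pics/b1.png',np.vstack([cv2.resize(t['image'][110:260,180:380,::-1],(600,450),interpolation=2)]))
E
```

```text
[[ 615.6  184.    80. ]
 [ 709.2 -152.6   80. ]
 [ 490.5 -203.9   80. ]
 [ 392.1  112.6   80. ]] [551.9 -15.   80. ]
[349.4 224.7 331.4] [np.float64(0.3094622324592645), np.float64(0.23060308676578758)]
jarcap (array([ 658.6, -116.6,  127.4]), [np.float64(1.6957543734691092), np.float64(1.6957543734690548)])
chest corner L/back (array([622.7, 187.8,  57. ]), [np.float64(1.205060373365679), np.float64(1.2050603733656988)])
[[-0.   0.2  1. ]
 [-0.   1.  -0.2]
 [-1.  -0.  -0. ]]
[[  -0.    -0.3    1.  -158.9]
 [   1.     0.     0.    -0.1]
 [  -0.     1.     0.3  -83.9]
 [   0.     0.     0.     1. ]] [[317.    0.  275.4]
 [  0.  317.  210.2]
 [  0.    0.    1. ]]
```

```bash
cat >> h.py <<'E'
def need(target, zang=None):
    o=get_obs();M=R.from_euler('xyz',o['tcp_rot']).as_matrix()
    d=M.T@(np.array(target)-o['tool_pos']);a=np.arctan2(M[1,2],M[0,2])
    print('tool shift',d.round(1),'z-axis angle',round(a,4),'turn deg',None if zang is None else round(-np.degrees(zang-a),2))
E
python3 - <<'E'
from h import *
need((545,-15,226))
E
```

```text
tool shift [   0.6 -414.1  533.9] z-axis angle -0.2318 turn deg None
```

View pics/b1.png

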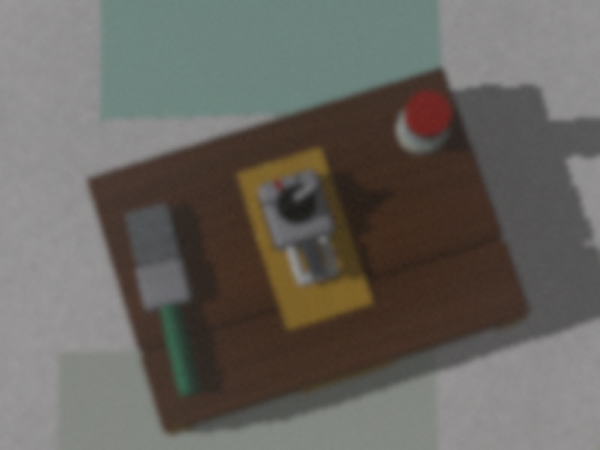

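The enlarged crop confirms it. The grey steel lock with the black dial (crop 297,200) and red mark (277,185) lies on the brass plate, its shackle towards the chest's front. Next I move over it.

>>> {"method": "send_rows", "body": {"moves": [[0,-15,20,0],[0,-30,38,0],[0,-30,38,0],[0,-30,38,0],[0,-30,38,0],[0,-30,38,0],[0,-30,38,0],[0,-30,38,0]], "hand": 1}}

```text
time: 1.15
tool_pos: [348.0, 224.9, 226.7]
tcp_rot: [1.301, 1.571, 1.069]
contact_force: [0.3, 1.1, 0.4]
grip_width: 92.0
```

>>> {"method": "send_rows", "body": {"moves": [[0,-30,38,0],[0,-30,38,0],[0,-30,38,0],[0,-30,38,0],[0,-30,38,0],[0,-30,38,0],[0,-9,20,0],[0,0,0,0]]}}

```text
time: 2.15
tool_pos: [545.6, -15.6, 225.9]
tcp_rot: [-3.136, 1.57, 2.913]
contact_force: [-0.9, 0.7, 0.5]
grip_width: 91.8
```

Run:
```python
from h import *
w=snap('wrist','w1');print(w['o']['time'],w['o']['tool_pos'],w['o']['dq'].max()); need((545,-15,226))
```

```text
2.15 [545.61433892 -15.63787089 225.90069893] 0.0431250092941907
tool shift [ 0.  -0.3  0.2] z-axis angle -0.2326 turn deg None
```

View pics/w1.png

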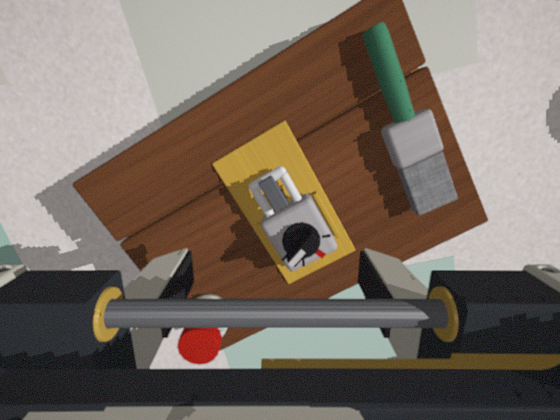

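Wrist view: brass plate with corners (213,165), (285,122), (355,248), (289,283). The dial centre is about (300,240), the pointer end about (287,262) and the red mark (321,254). I take a second, shifted view, with the tool turned nearer to the chest's axes.

>>> {"method": "send_rows", "body": {"moves": [[0,0,-12,-7],[0,0,-12,-7],[0,0,-12,-7],[0,0,-12,-7],[0,0,0,0],[0,0,0,0]]}}

```text
time: 2.95
tool_pos: [497.7, -11.7, 227.0]
tcp_rot: [0.023, 1.57, 0.278]
contact_force: [0.4, 0.3, 0.1]
grip_width: 92.1
```

Run:
```python
from h import *
w=snap('wrist','w2');print(w['o']['time'],w['o']['tool_pos'],w['o']['dq'].max()); need((545,-15,226))
a=load('w1')['image'][110:300,200:370,::-1];b=w['image'][100:290,190:360,::-1]
t=atz(load('w1'),(300,240),120);u=proj(w,[t])[0].astype(int);print(t,u);x0=max(u[0]-85,0);y0=u[1]-110;b=w['image'][y0:y0+190,x0:x0+170,::-1];print('origin2',x0,y0)
cv2.imwrite('pics/c2.png',cv2.resize(np.hstack([a,b]),None,fx=2.3,fy=2.3*1.25/1.25,interpolation=2))
```

```text
2.95 [497.73342067 -11.72429746 226.95640327] 0.009310061408399094
tool shift [  0.8 -14.9  44.8] z-axis angle 0.2555 turn deg None
[579.4818631   -0.71060391 120.        ] [264 289]
origin2 179 179
```

View pics/c2.png

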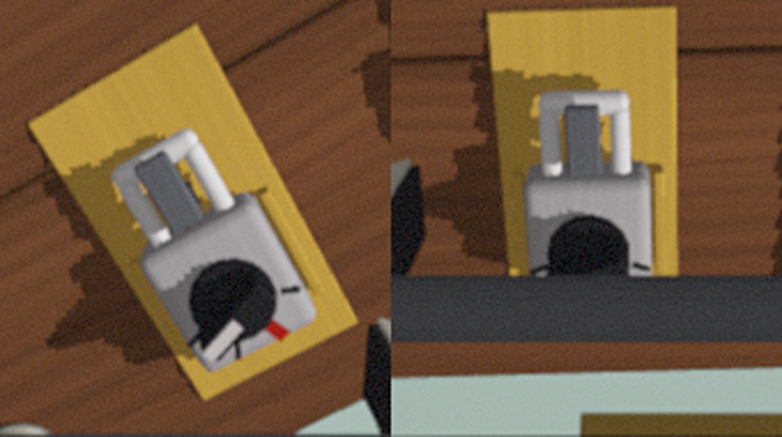

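Run:
```python
from h import *
np.set_printoptions(precision=1,suppress=True)
a=load('w1');b=load('w2')
A=lambda x,y:(x/2.3+200,y/2.3+110)
B=lambda x,y:((x-391)/2.3+179,y/2.3+179)
P={'plateR':((29,125),(487,13)),'plateL':((197,25),(677,8)),'mark+1.2':((290,290),(642,267)),'disc':((232,300),(589,256)),'noseend':((147,163),(583,107)),'bowR':((116,173),(541,95)),'bowL':((190,132),(629,93))}
for k,(p,q) in P.items(): print(k,*tri((a,A(*p)),(b,B(*q))))
pl=[atz(a,A(*p),83) for p in((29,125),(197,25),(357,322),(205,400))];print(np.array(pl),np.mean(pl,0))
yaws=[np.arctan2(*(pl[i]-pl[j])[1::-1]) for i,j in((3,0),(2,1))];print('yaw',yaws,np.arctan2(*(atz(b,B(677,8),83)-atz(b,B(487,13),83))[1::-1])-np.pi/2)
for z in(110,115): print('disc at z',z,atz(a,A(232,300),z),atz(b,B(589,256),z))
y=np.mean(yaws)
# dial angle from pointer: bar top z=134.5
for p in((212,353),(238,325),(225,340)):
  X=atz(a,A(*p),134.5);print('bar pt',X)
r=atz(a,A(277,330),109);print('red',r)
```

```text
plateR [500.  -66.8  80.3] [np.float64(0.21497857172885002), np.float64(0.21497857172894128)]
plateL [476.5  10.7  84.2] [np.float64(0.44657443699733335), np.float64(0.4465744369972891)]
mark+1.2 [583.8  23.8 113.3] [np.float64(0.43667158312948945), np.float64(0.43667158312948007)]
disc [580.4  -0.  119.3] [np.float64(0.03190505748926266), np.float64(0.03190505748927018)]
noseend [519.6 -19.  113.1] [np.float64(1.1717623455524193), np.float64(1.1717623455523951)]
bowR [526.4 -35.6  90.5] [np.float64(0.22632114863981334), np.float64(0.22632114863992556)]
bowL [515.   -0.8  96. ] [np.float64(1.1119402617900016), np.float64(1.1119402617899328)]
[[499.8 -66.3  83. ]
 [476.9  10.4  83. ]
 [619.8  52.3  83. ]
 [643.1 -23.4  83. ]] [559.9  -6.8  83. ]
yaw [np.float64(0.291054074343862), np.float64(0.2850535919094831)] 0.2835225163840507
disc at z 110 [584.5  -0.2 110. ] [586.1   1.2 110. ]
disc at z 115 [582.3  -0.1 115. ] [583.    0.5 115. ]
bar pt [593.4 -11.8 134.5]
bar pt [584.2   0.3 134.5]
bar pt [589.2  -5.8 134.5]
red [602.4  15.2 109. ]
```

Heights agree with the text (plate 83, top about 113, bow about 93). Lock origin is about (583.5, 0), yaw about 0.286, and the dial stands at about -1.2. The bar's world angle is about -0.914.

Run:
```python
from h import *
print(get_obs()['joint_positions'].round(3)); need((583.5,0,160),-0.914)
```

```text
[-0.178  0.292  1.596  0.     1.253 -2.004]
tool shift [ 66.9 -10.2  85.8] z-axis angle 0.2555 turn deg 67.01
```

>>> {"method": "send_rows", "body": {"moves": [[0,-5,43,0],[0,-5,43,0],[0,0,0,10],[0,0,0,10],[0,0,0,10],[0,0,0,10],[0,0,0,10],[0,0,0,10]], "hand": 0.6}}

```text
time: 4.0
tool_pos: [583.7, 0.1, 226.4]
tcp_rot: [-2.927, 1.57, 2.559]
contact_force: [-0.0, -0.0, 1.0]
grip_width: 54.9
```

>>> {"method": "send_rows", "body": {"moves": [[20,0,0,7],[25,0,0,0],[21,0,0,0],[0,0,0,0],[0,0,0,0]]}}

```text
time: 4.62
tool_pos: [584.0, -0.1, 161.5]
tcp_rot: [0.923, 1.57, 0.01]
contact_force: [0.2, 0.4, 0.5]
grip_width: 55.1
```

Run:
```python
from h import *
print(get_obs()['joint_positions'].round(3)); need((583.5,0,117),-0.914)
w=snap('wrist','w3')
```

```text
[-0.131  0.505  1.454  0.     1.182 -0.789]
tool shift [44.5 -0.4 -0.4] z-axis angle -0.9129 turn deg 0.06
```

View pics/w3.png

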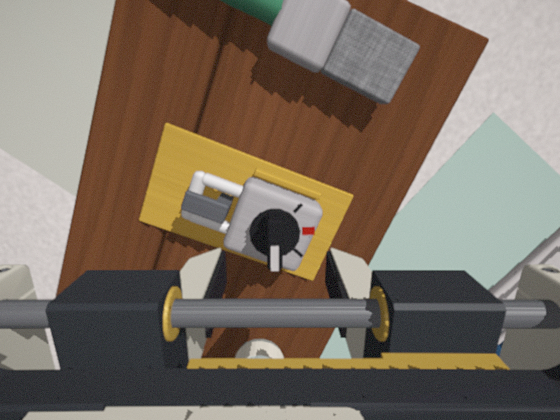

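The white pointer runs straight down the image at column 275, midway between the fingers, so the bar is aligned. I descend, close and turn.

>>> {"method": "send_rows", "body": {"moves": [[15,0,0,0],[15,0,0,0],[14,0,0,0],[0,0,0,0],[0,0,0,0]]}}

```text
time: 5.3
tool_pos: [583.7, -0.2, 116.8]
tcp_rot: [1.002, 1.57, 0.089]
contact_force: [0.1, 0.2, -0.5]
grip_width: 54.8
```

>>> {"method": "send_rows", "body": {"moves": [[0,0,0,0],[0,0,0,0],[0,0,0,0],[0,0,0,0],[0,0,0,0],[0,0,0,0]], "hand": 0}}

```text
time: 6.05
tool_pos: [583.4, -0.2, 116.8]
tcp_rot: [-2.538, 1.571, 2.833]
contact_force: [-0.8, 0.7, 0.6]
grip_width: 9.8
```

Gripped at 9.8 mm (the bar is 10). Next I turn counterclockwise by 92°.

>>> {"method": "send_rows", "body": {"moves": [[0,0,0,-9],[0,0,0,-9],[0,0,0,-9],[0,0,0,-9],[0,0,0,-9],[0,0,0,-9],[0,0,0,-9],[0,0,0,-9]]}}

```text
time: 7.05
tool_pos: [583.3, -0.3, 116.7]
tcp_rot: [-2.796, 1.571, -2.446]
contact_force: [-0.4, -0.8, 1.2]
grip_width: 9.8
```

>>> {"method": "send_rows", "body": {"moves": [[0,0,0,-8],[0,0,0,-6],[0,0,0,-6],[0,0,0,0],[0,0,0,0],[0,0,0,0]]}}

```text
time: 7.8
tool_pos: [583.4, -0.2, 116.8]
tcp_rot: [-1.556, 1.571, -0.863]
contact_force: [-1.0, -0.3, 1.0]
grip_width: 9.8
```

Run:
```python
from h import *
o=get_obs();print(o['moment'],o['contact_force']); need((583.5,0,117),0.686)
```

```text
[-0.17050323  0.13994922  0.07633513] [-1.01069903 -0.30536102  1.04733636]
tool shift [-0.2  0.1  0.2] z-axis angle 0.6921 turn deg 0.35
```

>>> {"method": "send_rows", "body": {"moves": [[0,0,0,0],[0,0,0,0],[0,0,0,0],[-15,0,0,0],[-20,0,0,0],[-15,0,0,0],[0,0,-15,12],[0,0,-15,11]], "hand": 0.65}}

```text
time: 8.8
tool_pos: [558.7, -17.2, 167.6]
tcp_rot: [-0.452, 1.57, -0.14]
contact_force: [-0.2, 0.1, 0.3]
grip_width: 60.3
```

>>> {"method": "send_rows", "body": {"moves": [[0,0,-25,0],[0,0,0,0],[0,0,0,0]]}}

```text
time: 9.18
tool_pos: [535.9, -24.8, 167.4]
tcp_rot: [-0.353, 1.569, -0.035]
contact_force: [0.3, -0.5, -0.1]
grip_width: 59.5
```

Run:
```python
from h import *
w=snap('wrist','w4'); need((528.8,-16.1,130),0.286)
cv2.imwrite('pics/w4b.png',cv2.resize(w['image'][120:300,160:390,::-1],None,fx=3,fy=3,interpolation=2))
```

```text
tool shift [37.1 10.4 -4.1] z-axis angle 0.3184 turn deg 1.86
```

View pics/w4b.png

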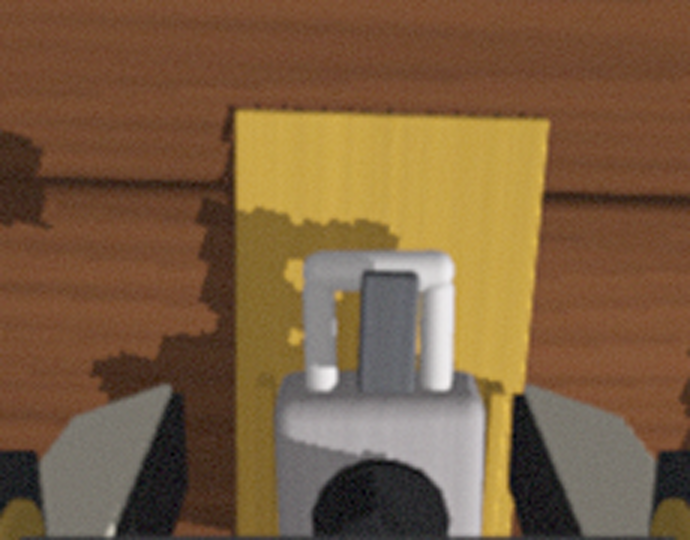

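Shackle shut, bow corners at crop (303,255) and (455,255), fingers on both sides. The pointer is hidden, but the grip width stayed at 9.8 mm through the turn. Next I work out the bow.

Run:
```python
from h import *
w=load('w4');p=[atz(w,(x/3+160,y/3+120),101) for x,y in((303,255),(455,255))];print(p,np.linalg.norm(p[0]-p[1]))
m=np.mean(p,0);u=np.array([np.cos(.286),np.sin(.286)]);print('bow',m[:2]+11*u,'origin',m[:2]+68*u)
need((528.8,-16.1,130),0.286)
```

```text
[array([524.60283172, -39.48175239, 101.        ]), array([512.78241518,  -3.76586611, 101.        ])] 37.62109487436945
bow [529.24580362 -18.52052256] origin [583.9304645   -2.43985514]
tool shift [37.1 10.4 -4.1] z-axis angle 0.3184 turn deg 1.86
```

>>> {"method": "send_rows", "body": {"moves": [[0,9,-4,2],[20,0,0,0],[25,0,0,0],[20,0,0,0],[10,0,0,0],[5,0,0,0],[0,0,0,0],[0,0,0,0]]}}

```text
time: 10.22
tool_pos: [528.9, -17.6, 87.4]
tcp_rot: [-0.371, 1.569, -0.087]
contact_force: [-0.2, 0.6, -0.0]
grip_width: 59.8
```

>>> {"method": "send_rows", "body": {"moves": [[0,0,0,0],[0,0,0,0],[0,0,0,0],[0,0,0,0],[0,0,0,0],[0,0,0,0]], "hand": 0}}

```text
time: 10.98
tool_pos: [528.4, -17.6, 86.8]
tcp_rot: [-0.378, 1.571, -0.095]
contact_force: [-0.7, -1.2, 2.8]
grip_width: 37.8
```

Gripped at 37.8 mm (legs 38). Next I pull about 27 mm.

>>> {"method": "send_rows", "body": {"moves": [[0,0,-4,0],[0,0,-5,0],[0,0,-5,0],[0,0,-5,0],[0,0,-4,0],[0,0,-3,0],[0,0,0,0],[0,0,0,0]]}}

```text
time: 11.98
tool_pos: [503.1, -24.9, 86.7]
tcp_rot: [2.887, 1.57, -3.113]
contact_force: [0.5, -3.4, 2.1]
grip_width: 37.7
```

>>> {"method": "send_rows", "body": {"moves": [[0,0,-1,0],[0,0,-1,0],[0,0,-0.5,0],[0,0,0,0],[0,0,0,0]]}}

```text
time: 12.6
tool_pos: [502.9, -25.0, 86.9]
tcp_rot: [-0.126, 1.567, 0.158]
contact_force: [9.2, 2.0, -2.1]
grip_width: 37.8
```

The stop is reached: 26.5 mm of travel, then about 9 N. I release, lift and look.

>>> {"method": "send_rows", "body": {"moves": [[0,0,0,0],[0,0,0,0],[0,0,0,0],[-20,0,0,0],[-30,0,0,0],[-30,0,0,0],[0,0,20,0],[0,0,0,0]], "hand": 0.75}}

```text
time: 13.6
tool_pos: [520.6, -19.7, 166.7]
tcp_rot: [0.02, 1.571, 0.304]
contact_force: [0.1, -0.4, -0.2]
grip_width: 68.8
```

>>> {"method": "send_rows", "body": {"moves": [[0,0,0,0],[0,0,0,0]]}}

```text
time: 13.85
tool_pos: [519.4, -19.9, 166.2]
tcp_rot: [2.669, 1.569, 2.953]
contact_force: [0.3, 0.5, -0.3]
grip_width: 69.4
```

Run:
```python
from h import *
w=snap('wrist','w5'); need((574.5,-3,95),0.286)
u=proj(w,[[574.5,-3,109],[507,-24,101]]);print(u)
cv2.imwrite('pics/w5b.png',cv2.resize(w['image'][120:300,160:390,::-1],None,fx=3,fy=3,interpolation=2))
```

```text
tool shift [71.3  0.9 57.5] z-axis angle 0.2832 turn deg -0.16
[[275.92874003 297.56388505]
 [274.32249133 208.6078434 ]]
```

View pics/w5b.png

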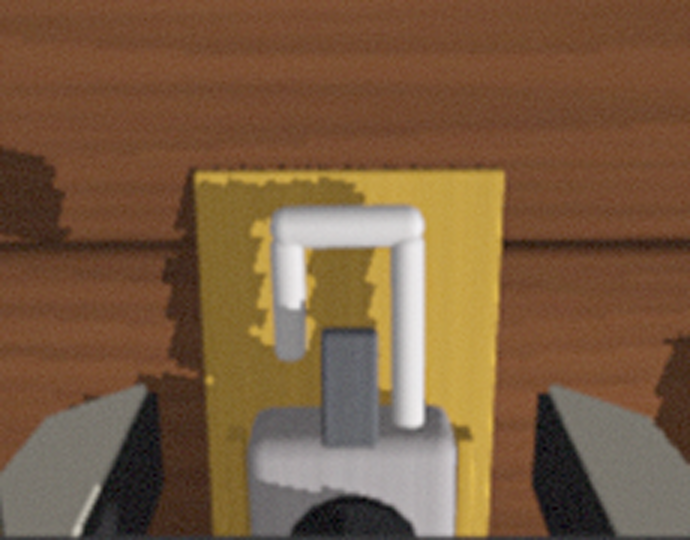

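The shackle is fully open: the bow is at crop row 225, well clear of the nose end at row 330. The body lies against the stem, centred between the fingers (column about 350). Next I grip the body.

>>> {"method": "send_rows", "body": {"moves": [[0,0.5,29,0],[0,0.5,28,0],[20,0,0,0],[25,0,0,0],[15,0,0,0],[6,0,0,0],[5,0,0,0],[0,0,0,0]]}}

```text
time: 14.9
tool_pos: [574.9, -3.0, 96.0]
tcp_rot: [-0.171, 1.57, 0.113]
contact_force: [0.1, 0.8, 0.0]
grip_width: 69.0
```

>>> {"method": "send_rows", "body": {"moves": [[0,0,0,0],[0,0,0,0],[0,0,0,0],[0,0,0,0],[0,0,0,0],[0,0,0,0]], "hand": 0}}

```text
time: 15.65
tool_pos: [575.0, -2.9, 96.2]
tcp_rot: [-0.177, 1.57, 0.106]
contact_force: [-1.0, 1.3, 6.0]
grip_width: 53.8
```

Gripped at 53.8 mm (body 54). Next I lift straight up, slowly at first.

>>> {"method": "send_rows", "body": {"moves": [[-3,0,0,0],[-5,0,0,0],[-8,0,0,0],[-10,0,0,0],[-10,0,0,0],[-10,0,0,0],[-15,0,0,0],[0,0,0,0]]}}

```text
time: 16.65
tool_pos: [575.4, -3.1, 158.4]
tcp_rot: [-0.428, 1.568, -0.145]
contact_force: [-0.3, 0.5, -2.5]
grip_width: 54.0
```

>>> {"method": "send_rows", "body": {"moves": [[-20,0,0,0],[-25,0,0,0],[-25,0,0,0],[-15,0,0,0],[-5,0,0,0],[0,0,0,0],[0,0,0,0],[0,0,0,0]]}}

```text
time: 17.65
tool_pos: [574.4, -3.0, 245.9]
tcp_rot: [2.667, 1.569, 2.951]
contact_force: [0.3, 0.4, -2.4]
grip_width: 53.6
```

Run:
```python
from h import *
w=snap('wrist','w6');s=snap('side','s6');print(w['o'])
im=w['image'][:,:,::-1];u=proj(s,[[575,-3,240]])[0].astype(int);print(u)
c=s['image'][u[1]-70:u[1]+70,u[0]-70:u[0]+70,::-1]
cv2.imwrite('pics/v6.png',np.hstack([cv2.resize(im,(400,400)),cv2.resize(c,(400,400),interpolation=2)]))
```

```text
{'time': 17.65, 'joint_positions': array([-1.38613165e-01,  4.21132061e-01,  1.34933773e+00,  7.70872154e-05,
        1.37256814e+00, -1.99272100e+00]), 'dq': array([-0.00085655, -0.00219354, -0.00430838, -0.00028218,  0.00164593,
       -0.00030099]), 'tau': array([ 4.90618026e-03, -4.97841239e+01, -2.63796598e+01, -7.51811522e-02,
        9.17670736e-02, -7.33838147e-05]), 'tool_pos': array([574.40540047,  -2.96987581, 245.92149006]), 'tcp_rot': array([2.66743783, 1.56934908, 2.9507341 ]), 'contact_force': array([ 0.29851441,  0.44516033, -2.36660632]), 'moment': array([0.02721366, 0.03183863, 0.00550909]), 'grip_width': 53.62413441171308}
[306 159]
```

View pics/v6.png

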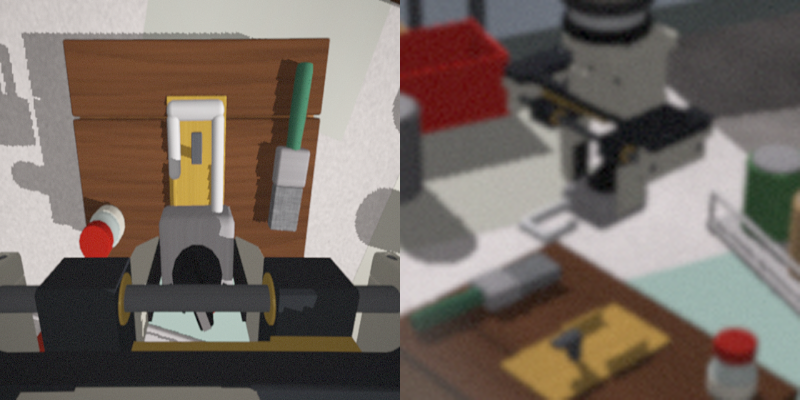

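The lock hangs level in the fingers with the dial up and the shackle open. The hook is empty, and the jar and brush are undisturbed. The underside is at about 233 mm (needed 180), and the load is about 2.4 N at rest.

```bash
python3 -c "
from plant import close_job; print(close_job())"
```

```text
the job is handed in; nothing more can be done
None
```

I turned the dial of the steel padlock from about -1.2 to +0.4 rad and pulled its shackle open against the stop. I then gripped the lock by its body, lifted it off the hook and handed the job in at 17.7 s of the 46 s allowed.

**Dial:** the grip stayed firm at 9.8 mm through the turn, and the tool ended at +0.406 rad relative to the lock. The pointer was hidden in the close-up after the turn, so I didn't see it in the notch. The shackle sliding free is what confirms it.

**Shackle:** it travelled about 26.5 mm in all (lock play plus the 22 mm opening), and the force then rose to about 9 N at the stop. A picture showed the bow well clear of the nose.

**Last check before handing in:**
- The lock was held at 53.6 mm opening, with the arm still.
- The lock looked level in the side view, dial up and shackle open.
- Its underside was at about 233 mm, where 180 mm was needed, and it was touching nothing.
- The jar and brush looked undisturbed; I didn't look at the tins, palette and moulding again.

No check failed. The only disagreement was about 2 mm between two measurements of the lock's sideways position; I used a value between them.

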